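# Seat the jar in the caddy and unscrew its cap

### The job

Pick up the square jar by its cap and lower it, without dropping it, fully down into the square well of the bench caddy, which keeps it from turning. Then unscrew the tight cap (anticlockwise) until its threads let go, raise it and finish holding it level about 2 cm above the jar's mouth, the jar still fully down in the well: do not put the cap down or let go of it. Leave the bottle, the instruments and the swab tray where they are.

Things in the scene. Friction and masses are not known exactly. Their poses are not given: they have to be found in the camera images.
- jar: White plastic screw-top jar, about 0.3 kg, loose and upright on the green mat (2 mm thick), its cap on tight. Square body 50 x 50 mm, rounded corners, 58 mm high; round neck, 39 mm diameter, up to the rim at 88 mm. Origin: centre of the underside; z up, x and y square to its sides. It can be carried by its tight cap. On the mat it would spin if the cap were twisted.
- cap: Round black ribbed cap on the jar, 56 mm diameter, 24 mm high, 45 g. Origin: centre of its underside, z up. Tight, it sits 71 mm above the jar's underside, its x along the jar's x; 13 mm of bare neck shows between cap and square shoulder. Twist-off: three lugs inside run under three short sloping threads on the neck. Lifted before they let go, it takes the jar along.
- cap_top (a point): Centre of the cap's flat top, 24 mm above its origin. Unscrewing turns the cap anticlockwise seen from above: tight at first (about 0.5 N m), then easier, rising 1 to 2 mm. The threads let go after 1.0 rad of turn relative to the jar; a springy liner then lifts it a few mm and it comes straight off. At about 1.6 rad its lugs meet a stop but do not catch again. Clockwise is blocked.
- jar_rim (a point): Centre of the jar's open mouth, 88 mm above its underside, on its axis.
- caddy: Grey bench caddy, a block 90 (x) x 150 (y) x 30 mm high, fixed to the counter, yawed up to 30 degrees. Origin: centre of its underside; x, y along its sides, z up. One half has the square well (centre 33 mm along +y from the origin), the other two rows of small upright burs, up to 45 mm above the counter.
- well (a point): Centre of the floor of the caddy's square well, 6 mm above the counter. The well is 53 x 53 mm (1.5 mm play on each side of the jar), 24 mm deep, sides along the caddy's x and y, mouth bevelled by 4 mm. The jar goes in at any of its four quarter turns until its underside rests on this floor; it can then twist only a few degrees.
- bottle: White dispenser bottle with a red nozzle, 58 mm diameter, 172 mm tall, standing; leave alone. Origin: centre of its underside.
- mirror: Steel mouth mirror, 175 mm long, lying on the far part of the mat; leave alone. Origin: its middle, underside, x along it.
- scaler: Metal hand scaler, 175 mm long, lying on the far part of the mat; leave alone. Origin: its middle, underside, x along it.
- tray: White tray 200 x 130 x 30 mm with swabs and cotton rolls, up to 80 mm high; leave alone. Origin: centre of its underside.
Things that resemble listed ones, but are neither listed nor needed, are in the scene too. There is more than one size of the cap; the job needs the smallest.

How it is judged:
By the outcome, as a careful person would: the job done as asked, in the order asked, and still so for the second after the job is handed in, while the arm keeps its last pose, push and grip.
It also fails if it takes over 43 s, if anything falls off the work surface, if the arm or the gripper's body presses on something with over 40 N, if the wrist force passes 120 N, or if a joint passes its speed limit or range.

### The arm

A 6-joint arm with a two-finger parallel gripper is mounted at the origin on the work surface. World frame = base frame: x ahead of the robot, y to its left, z up, the work surface at z = 0. Lengths are in mm, angles in rad, forces in N, time in s.
With the tool pointing down it reaches from about 400 to 925 mm from the base axis. Payload 12.5 kg.
Tool frame: the origin (TCP) lies at the very end of the fingers, on their centre line; the grasp point (between the pads) lies 19 mm behind it; z points along the fingers, y is the line along which they close (so a half turn about z gives the same grasp; the last joint's range is limited). The gripper opens to 95 mm and grips with 3 to 60 N. Pads are 20 mm wide; open, the fingers measure 119 mm over their backs; the gripper's body (75 mm by 180 mm) begins 59 mm behind the grasp point.
Start: joints at [1.095, 0.491, 1.559, -0, 1.092, -0.106], TCP at [225.878, 582.774, 214.661] pointing down, gripper open.
Joint ranges: [-3.1, 3.1], [-0.84, 2.19], [0.05, 2.79], [-1.13, 4.28], [0.06, 2.93], [-2.69, 2.69]. Speed limits (rad/s): [2.22, 2.22, 2.79, 3.14, 3.14, 3.14].

### API

Orientations are given as [roll, pitch, yaw] about the fixed x, y, z axes, in that order (R = Rz(yaw) Ry(pitch) Rx(roll)).
In Python, from cell import state, imaging, env, spot_in, mark_of gives the robot as it stands. The module is installed in compiled form; this text tells all that it offers.
- The arm moves only by the tool step_arm, never from a script. Its argument "increments" is a list of rows, each an object with "slide": the shift along the tool's x, y, z in m, a list of three; "roll": the turn about the tool's z in rad. A call has 1 to 5 rows; each row is the pose to reach, as a shift and turn from the pose commanded when the call began, along the tool's axes at that moment; what a row does not reach only later rows make up. A row lasts 1/8 s, in which the tool goes at most 62.5 mm and 10.7 degrees, less where a joint would pass 70% of its speed; a pose out of reach is approached as far as the arm can. A call with a gripper value outside its range is refused whole. "fingers" is the opening, from 0 (shut) to 1 (fully open), set as the call begins (left out, the last holds). The fingers move at their own pace and stop on an object; the grip force is fixed at half the most. Time passes only in rows, so rows that repeat a pose let the fingers close. It gives the time, the measured TCP pose, the force, the opening and the grip force at its end, in the units of the state.
- state(): the state, without advancing time (a new reading comes with each control period).
- imaging.read_camera(name): name is "scene" or "top" or "wrist"; returns a dict with "color" (480x640x3 uint8, red, green, blue), "z_map" (480x640 float32, mm along the optical axis (not along the pixel's ray), 0 where there is no reading), "intrinsics" (3x3 intrinsics, pixels), "distortion" ([k1, k2, p1, p2, k3] as OpenCV has them; the pictures are not rectified), "camera_from_world" (4x4, takes a point from world to camera coordinates). Camera axes: x right, y up, looking along -z (the intrinsics and any distortion apply to the point x, -y, -z); pixel columns grow to the right and rows downward; lengths in mm; the calibration is good to about 2 mm. A picture is of the moment at which its call begins.
- env.job_done(): hands the job in; it is judged then, once.
Trained networks look in the newest picture that a camera, given by its name, has taken for a name from the list of things; names that differ only in an ending like _2 or _b are one class to them, and where a whole thing is asked for, a point or a joint stands for the part that bears it (a point fixed in the world has none). Each returns a list of dicts, best first, with "confidence" (0 to 1); they miss things now and then, are a little off and sometimes report something else, mostly with a low value. They report only what shows in the picture. A call takes as long as a camera call. They do not tell look-alikes from the thing itself.
- spot_in(camera, target): "bbox" ([left, top, right, bottom] in pixels, round what is visible of it).
- mark_of(camera, target): "uv" ([column, row] in pixels: a listed point, or the origin of a listed thing).
The state is a dict: "t": time; "joints": joint angles; "qvel": joint speeds; "tau": joint torques, N m; "eef_pos": TCP position; "tcp_rot": TCP orientation; "ft_force": force on the tool from outside, world axes, zero at the start; "moment": the same for the moment, N m; "opening": opening from 0.0 (shut) to 1.0 (fully open); "grip_force": force on a finger pad.
Only numpy, scipy, OpenCV 4.12 (cv2) and the standard library are available. Lean on these libraries where they do the work, as an engineer would, in place of code of your own. Each camera call takes 0.05 s, during which the arm holds its last target. There are 200 camera calls.

## Working session

There is one attempt and no reset: what is moved stays moved. The work goes in short steps, Python scripts to look and compute and a tool call to move; the robot and the scene stay as the last step left them, time stands still between calls to the robot, and variables do not carry over. Pictures are saved under pics/ and viewed, at most 10 in all, crops included, and the job is handed in when it is done.

Besides the shell and the picture viewer there is one more tool, called after "Request:" by a JSON object that holds its "op" and its "data", one argument or row to a line. step_arm: Moves the arm, as the interface text tells. Its arguments: {"type":"object","properties":{"increments":{"type":"array"},"fingers":{"type":"number"}},"required":["increments"]}

```bash
mkdir -p pics
cat > h.py <<'E'
import numpy as np, cv2
from cell import state, imaging, env, spot_in, mark_of
def cam(n):
    return imaging.read_camera(n)
def ray(c,uv):
    K=np.array(c["intrinsics"],float);d=np.array(c["distortion"],float)
    p=cv2.undistortPoints(np.array(uv,float).reshape(-1,1,2),K,d).reshape(-1,2)
    return p
def world(c,uv,z):  # z: depth along axis
    p=ray(c,uv);z=np.broadcast_to(z,len(p))
    X=np.c_[p[:,0]*z,-p[:,1]*z,-z,np.ones(len(p))]
    return (np.linalg.inv(np.array(c["camera_from_world"]))@X.T).T[:,:3]
def onplane(c,uv,h):
    a=world(c,uv,1.0);T=np.linalg.inv(np.array(c["camera_from_world"]));o=T[:3,3]
    return o+(a-o)*((h-o[2])/(a[:,2]-o[2]))[:,None]
def cloud(c):
    z=c["z_map"];v,u=np.mgrid[:480,:640]
    P=world(c,np.c_[u.ravel(),v.ravel()],z.ravel().astype(float)).reshape(480,640,3)
    P[z<=0]=np.nan
    return P
def save(c,name,crop=None,s=1):
    im=c["color"][:,:,::-1]
    if crop: im=im[crop[1]:crop[3],crop[0]:crop[2]]
    cv2.imwrite("pics/"+name,cv2.resize(im,None,fx=s,fy=s,interpolation=cv2.INTER_CUBIC))
E
python3 - <<'E'
from h import *
print(state())
for n in("top","scene"):
    c=cam(n);save(c,n+"1.png")
    for t in("jar","cap","caddy","well","cap_top","bottle","mirror","scaler","tray"):
        print(n,t,[(np.round(d["bbox"]).tolist(),round(d["confidence"],2)) for d in spot_in(n,t)][:5],[(np.round(d["uv"]).tolist(),round(d["confidence"],2)) for d in mark_of(n,t)][:5])
E
```

```text
{'t': 0.0, 'joints': array([ 1.09541983e+00,  4.91565631e-01,  1.55944986e+00,  3.55794531e-05,
        1.09171201e+00, -1.05619672e-01]), 'qvel': array([ 0.00067744, -0.00048568, -0.00046402, -0.00082672,  0.00015898,
        0.00182297]), 'tau': array([ 5.04952859e-04, -6.12640572e+01, -2.58167928e+01,  6.91689667e-02,
        4.83422284e-02, -9.82184292e-05]), 'eef_pos': array([225.73672319, 582.54603944, 214.0578401 ]), 'tcp_rot': array([-3.14046746e+00, -1.51018550e-04,  2.77181933e+00]), 'ft_force': array([ 0.53931193, -0.72109346,  0.99738926]), 'moment': array([0.0303012 , 0.01906299, 0.00538463]), 'grip_force': 0.0, 'opening': 0.9971346452712965}
top jar [] [([240.0, 241.0], 0.44)]
top cap [([261.0, 245.0, 296.0, 277.0], 0.93), ([197.0, 265.0, 235.0, 301.0], 0.85), ([223.0, 224.0, 249.0, 251.0], 0.62)] [([279.0, 263.0], 0.94), ([216.0, 281.0], 0.88), ([238.0, 235.0], 0.85)]
top caddy [([378.0, 244.0, 441.0, 292.0], 0.69)] [([406.0, 267.0], 0.57)]
top well [([376.0, 243.0, 440.0, 288.0], 0.64), ([221.0, 224.0, 253.0, 253.0], 0.27)] [([395.0, 264.0], 0.67)]
top cap_top [([266.
[... 782 characters left out ...]
0.74)] [([253.0, 244.0], 0.68)]
scene well [([217.0, 222.0, 284.0, 265.0], 0.95), ([167.0, 156.0, 193.0, 210.0], 0.42)] [([260.0, 248.0], 0.85), ([408.0, 293.0], 0.56)]
scene cap_top [([423.0, 253.0, 449.0, 278.0], 0.83), ([353.0, 253.0, 386.0, 280.0], 0.65), ([398.0, 253.0, 426.0, 278.0], 0.59)] [([370.0, 260.0], 0.77), ([439.0, 262.0], 0.74), ([408.0, 261.0], 0.67)]
scene bottle [([167.0, 158.0, 192.0, 211.0], 0.98)] [([182.0, 206.0], 0.75), ([534.0, 310.0], 0.33)]
scene mirror [([357.0, 294.0, 384.0, 344.0], 0.49)] [([371.0, 320.0], 0.69)]
scene scaler [([341.0, 318.0, 362.0, 351.0], 0.55)] [([352.0, 337.0], 0.69)]
scene tray [([502.0, 268.0, 568.0, 344.0], 0.77)] [([532.0, 308.0], 0.72)]
```

View pics/top1.png

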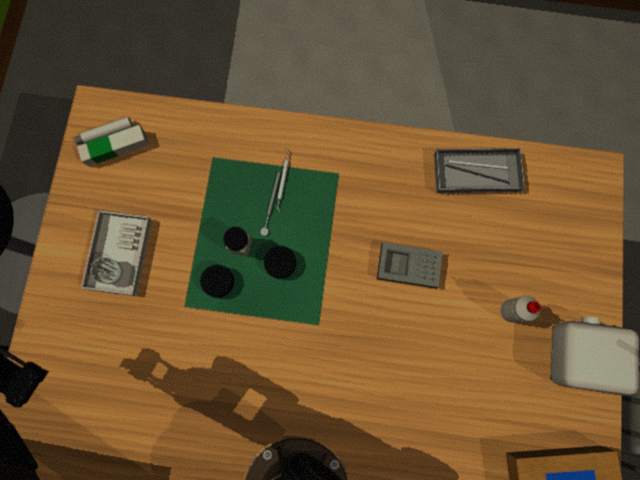

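View pics/scene1.png

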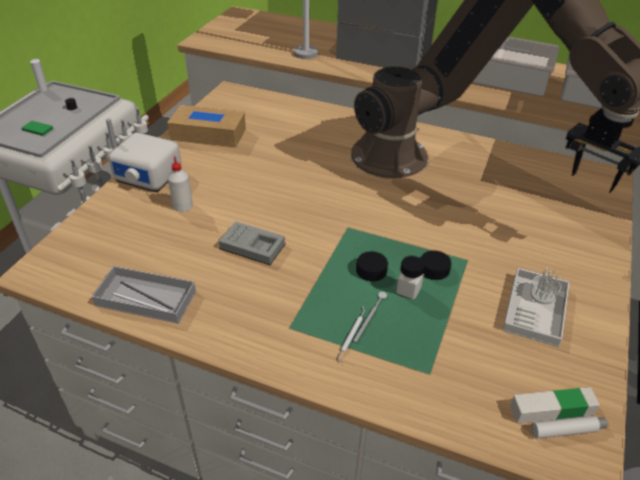

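Run:
```python
from h import *
c=cam("top");P=cloud(c);save(c,"topcrop.png",(180,150,460,330),2.8)
G=c["color"].astype(int)
for b in ((258,242,300,282),(195,262,238,303),(220,221,252,254)):
    r=P[b[1]:b[3],b[0]:b[2]];zt=np.nanpercentile(r[...,2],85)
    m=np.abs(r[...,2]-zt)<5;q=r[m]
    print(b,"ztop",zt,"n",m.sum(),"ctr",q.mean(0).round(1),"ext",np.ptp(np.percentile(q,[1,99],axis=0),axis=0).round(1), "z pct",np.nanpercentile(r[...,2],[5,30,50,70,95]).round(0), 'minarearect',cv2.minAreaRect(q[:,:2].astype(np.float32)))
b=(365,230,455,305);r=P[b[1]:b[3],b[0]:b[2]]
m=(r[...,2]>22)&(r[...,2]<38);q=r[m]
print("caddy",cv2.minAreaRect(q[:,:2].astype(np.float32)),m.sum(),np.nanmedian(q[:,2]))
print("mark well",onplane(c,[[395,264]],6),"caddy",onplane(c,[[406,267]],0))
b=(495,285,550,330);r=P[b[1]:b[3],b[0]:b[2]];q=r[r[...,2]>100];print("bottle",q.mean(0),len(q))
```

```text
(258, 242, 300, 282) ztop 37.634355642256764 n 734 ctr [532.3 118.2  36.7] ext [73.2 73.1  8.8] z pct [-1.  3. 12. 36. 39.] minarearect ((532.7489013671875, 118.06226348876953), (76.87364959716797, 77.17251586914062), 52.1221809387207)
(195, 262, 238, 303) ztop 37.517628058407944 n 762 ctr [464.2 265.6  36.7] ext [73.9 74.2  8.9] z pct [-1.  3. 10. 35. 40.] minarearect ((464.19268798828125, 266.1982421875), (77.27313232421875, 77.18099975585938), 42.771060943603516)
(220, 221, 252, 254) ztop 98.15760353908883 n 410 ctr [564.  225.4  97.7] ext [52.7 51.8  8.6] z pct [ -1.   4.  51.  96. 100.] minarearect ((563.8856811523438, 225.3309783935547), (54.811485290527344, 54.08504104614258), 39.2903938293457)
caddy ((568.094970703125, -204.74374389648438), (150.62469482421875, 90.95305633544922), 88.54029083251953) 1726 29.807570984018298
mark well [[ 568.71942029 -170.59522445    6.        ]] caddy [[ 565.79241533 -199.85042265    0.        ]]
bottle [ 489.41813927 -463.33562361  121.51258136] 508
```

The two flat black discs at top (280,263) and (217,281) are 77 mm wide and 38 mm high, so they are larger loose caps. The black disc at (236,239) is about 54 mm wide with its top at z≈98, over a white square body, which matches the jar and its tight cap. The caddy is at (410,266), with its well in the left half at (396,263). I'll check the choice in a close crop and get the jar's yaw.

View pics/topcrop.png

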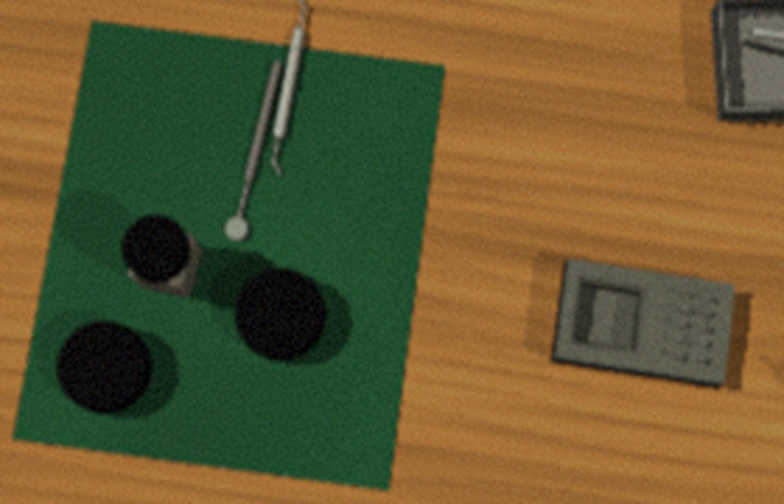

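Run:
```python
from h import *
for n in("scene","top"):
    c=cam(n);P=cloud(c)
    near=np.hypot(P[...,0]-564,P[...,1]-225)<45
    m=near&(P[...,2]>8)&(P[...,2]<56);q=P[m]
    print(n,m.sum());
    m2=near&(P[...,2]>90);print("cap",P[m2].mean(0) if m2.any() else 0,m2.sum())
    if m.sum()>20: print(cv2.minAreaRect(q[:,:2].astype(np.float32)))
    # face normals
    if n=="scene":
        for k in(0,):
            best=[]
            for a in np.radians(np.arange(0,90,1.)):
                R=np.array([[np.cos(a),np.sin(a)],[-np.sin(a),np.cos(a)]]);w=(q[:,:2]-[564,225])@R.T
                d=np.minimum(np.abs(np.abs(w[:,0])-25),np.abs(np.abs(w[:,1])-25));best.append((np.mean(np.minimum(d,6)),np.degrees(a)))
            print(sorted(best)[:5])
        # caddy in scene
        b=(205,205,300,280);r=P[b[1]:b[3],b[0]:b[2]];s=r[(r[...,2]>25)&(r[...,2]<34)];print("caddy scene",cv2.minAreaRect(s[:,:2].astype(np.float32)))
        f=r[(r[...,2]<15)&(np.hypot(r[...,0]-568,r[...,1]+172)<22)];print("well floor",f.mean(0) if len(f) else None,len(f))
        save(c,"jar_scene.png",(360,235,470,310),6)
```

```text
scene 345
cap [566.99016821 225.3812146   98.33213698] 362
((573.6956176757812, 227.95001220703125), (63.31678009033203, 81.76336669921875), 20.658924102783203)
[(np.float64(2.068881017017148), np.float64(84.0)), (np.float64(2.0708365351577633), np.float64(85.0)), (np.float64(2.080905428128592), np.float64(83.0)), (np.float64(2.0887241768075873), np.float64(86.0)), (np.float64(2.1069079221001683), np.float64(87.0))]
caddy scene ((568.6083374023438, -206.45700073242188), (154.3061981201172, 100.74539184570312), 88.3436508178711)
well floor [ 561.33929989 -174.27833765    8.00878539] 85
top 120
cap [563.9167021  225.10622576  97.391606  ] 437
((554.4441528320312, 215.7788848876953), (36.69681930541992, 81.4314193725586), 40.20513153076172)
```

Request:
{"op": "step_arm", "data": {
  "increments": [
    {"slide": [0, 0, -0.01], "roll": 0}
  ],
  "fingers": 0.85
}}

```text
t: 2.17
eef_pos: [225.8, 582.5, 224.4]
tcp_rot: [-3.14, -0.0, 2.772]
ft_force: [-0.5, -0.1, 0.6]
opening: 0.943
grip_force: 0.0
```

The crop confirms it: the small cap (crop 156,249) sits on a square white body, and the two big discs lie directly on the mat. Now moving over the jar.

Request:
{"op": "step_arm", "data": {
  "increments": [
    {"slide": [-0.03, -0.014, 0], "roll": 0.12},
    {"slide": [-0.075, -0.036, 0], "roll": 0.24},
    {"slide": [-0.124, -0.059, 0], "roll": 0.36},
    {"slide": [-0.173, -0.082, 0], "roll": 0.48},
    {"slide": [-0.222, -0.1055, 0], "roll": 0.6}
  ]
}}

```text
t: 2.8
eef_pos: [395.9, 403.0, 225.5]
tcp_rot: [3.14, -0.0, 2.168]
ft_force: [-0.0, 1.1, -1.2]
opening: 0.848
grip_force: 0.0
```

Request:
{"op": "step_arm", "data": {
  "increments": [
    {"slide": [-0.055, 0.0085, 0], "roll": 0.12},
    {"slide": [-0.11, 0.017, 0], "roll": 0.24},
    {"slide": [-0.165, 0.026, 0], "roll": 0.36},
    {"slide": [-0.215, 0.034, 0], "roll": 0.48},
    {"slide": [-0.243, 0.0385, 0], "roll": 0.6}
  ]
}}

```text
t: 3.42
eef_pos: [565.6, 223.6, 225.3]
tcp_rot: [3.141, -0.0, 1.566]
ft_force: [-0.8, -0.1, -0.5]
opening: 0.847
grip_force: 0.0
```

Run:
```python
from h import *
c=cam("wrist");s=state();print(s["eef_pos"],s["tcp_rot"],s["joints"],s["opening"],s["t"])
T=np.linalg.inv(c["camera_from_world"]);print(T.round(2))
save(c,"w1.png");P=cloud(c)
near=np.hypot(P[...,0]-564,P[...,1]-225)<60
m=near&(P[...,2]>85)&(P[...,2]<105);print(m.sum())
if m.any():q=P[m];print(q.mean(0),cv2.minEnclosingCircle(q[:,:2].astype(np.float32)))
```

```text
[567.1326286  222.03262968 225.2208356 ] [3.13988652e+00 2.55172607e-04 1.55928156e+00] [ 2.65062971e-01  4.57405568e-01  1.58780282e+00 -8.00321080e-04
  1.09481278e+00  2.76943682e-01] 0.8491304247163093 3.475
[[ 1.0000e+00  0.0000e+00  0.0000e+00  5.6528e+02]
 [-0.0000e+00  9.6000e-01  2.7000e-01  3.0039e+02]
 [ 0.0000e+00 -2.7000e-01  9.6000e-01  3.9637e+02]
 [ 0.0000e+00  0.0000e+00  0.0000e+00  1.0000e+00]]
4392
[562.79108638 226.44025371  97.72663444] ((562.8399658203125, 224.69036865234375), 28.58584213256836)
```

View pics/w1.png

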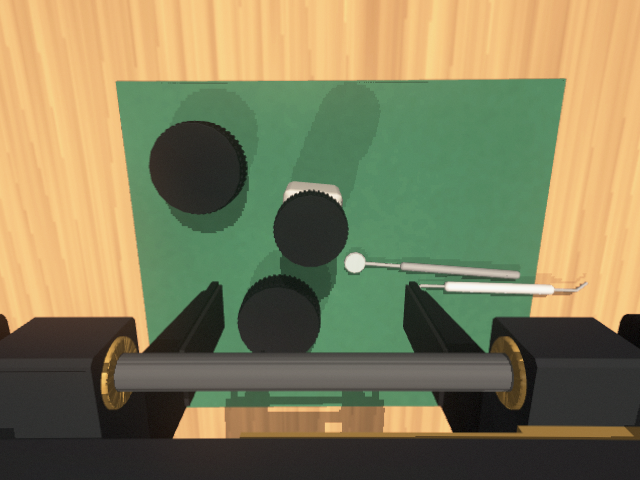

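The wrist view shows the jar cap at (311,228) with the white shoulder at (313,190), and the two large caps at (198,167) and (280,313). Measuring the jar's yaw from the shoulder.

Run:
```python
from h import *
c=cam("wrist");s=state();print(s["eef_pos"],s["tcp_rot"],s["t"])
im=c["color"].astype(int);P=cloud(c)
b=im.min(2); 
w=(b>95)
w[:170]=0;w[215:]=0;w[:,:275]=0;w[:,350:]=0
print(w.sum())
# shoulder far edge: topmost white px per column
cols=[u for u in range(275,350) if w[:,u].any()]
e=np.array([[u,np.where(w[:,u])[0].min()] for u in cols]);print(e[:,0].min(),e[:,0].max(),e[::4].tolist())
for h in(60,):
    q=onplane(c,e,h);k=(q[:,0]>np.percentile(q[:,0],18))&(q[:,0]<np.percentile(q[:,0],82));f=np.polyfit(q[k,0],q[k,1],1);print("edge yaw",np.degrees(np.arctan(f[0])),np.ptp(q[:,0]),q[k].mean(0), q[:,0].min(),q[:,0].max())
near=np.hypot(P[...,0]-564,P[...,1]-225)<45
q=P[near&(P[...,2]>55)&(P[...,2]<64)];print(len(q),cv2.minAreaRect(q[:,:2].astype(np.float32)))
q=P[near&(P[...,2]>92)&(P[...,2]<105)];print("cap",cv2.minEnclosingCircle(q[:,:2].astype(np.float32)),np.median(q[:,2]))
```

```text
[565.68596449 223.52829744 225.04254105] [ 3.14068122e+00 -6.88052819e-05  1.56659038e+00] 3.525
658
280 340 [[280, 193], [284, 184], [288, 180], [292, 179], [296, 180], [300, 180], [304, 180], [308, 181], [312, 181], [316, 181], [320, 182], [324, 182], [328, 182], [332, 183], [336, 185], [340, 197]]
edge yaw -5.438005569654183 49.117966613245585 [564.31595829 256.00850178  60.        ] 539.6312996727796 588.7492662860252
227 ((564.2384033203125, 244.02093505859375), (12.283089637756348, 50.04591751098633), 87.9298095703125)
cap ((562.6925048828125, 224.60739135742188), 28.602014541625977) 98.09659868545955
```

Request:
{"op": "step_arm", "data": {
  "increments": [
    {"slide": [0.0015, -0.0025, 0.03], "roll": 0},
    {"slide": [0.0015, -0.0025, 0.07], "roll": 0},
    {"slide": [0.0015, -0.0025, 0.1], "roll": 0},
    {"slide": [0.0015, -0.0025, 0.1], "roll": 0},
    {"slide": [0.0015, -0.0025, 0.1], "roll": 0}
  ]
}}

```text
t: 4.15
eef_pos: [561.8, 227.7, 126.1]
tcp_rot: [3.14, -0.001, 1.573]
ft_force: [-0.2, -0.9, -0.0]
opening: 0.853
grip_force: 0.0
```

Run:
```python
from h import *
for i in range(3):
    c=cam("wrist");s=state();print(s["eef_pos"].round(2),s["tcp_rot"].round(4),s["t"])
P=cloud(c);near=np.hypot(P[...,0]-564,P[...,1]-225)<33
q=P[near&(P[...,2]>92)&(P[...,2]<105)];print("cap",len(q),cv2.minEnclosingCircle(q[:,:2].astype(np.float32)),np.median(q[:,2]))
save(c,"w2.png")
```

```text
[561.9  227.57 126.31] [ 3.1394e+00 -7.0000e-04  1.5728e+00] 4.2
[561.9  227.49 126.32] [ 3.1392e+00 -8.0000e-04  1.5725e+00] 4.25
[561.88 227.35 126.14] [ 3.1394e+00 -7.0000e-04  1.5723e+00] 4.3
cap 8638 ((562.9552001953125, 224.7036895751953), 28.70369529724121) 98.09455004451584
```

View pics/w2.png

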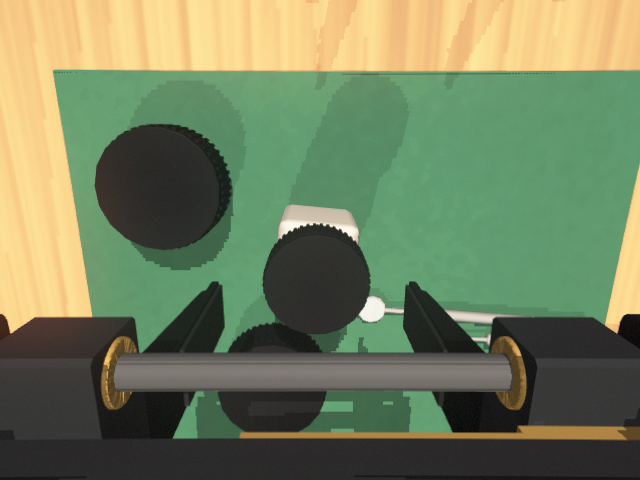

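The jar cap at (316,279) is centred between the fingers at (215,300) and (410,300), so I'm descending and closing.

Request:
{"op": "step_arm", "data": {
  "increments": [
    {"slide": [-0.0025, 0.001, 0.02], "roll": 0},
    {"slide": [-0.0025, 0.001, 0.045], "roll": 0},
    {"slide": [-0.0025, 0.001, 0.059], "roll": 0},
    {"slide": [-0.0025, 0.001, 0.059], "roll": 0},
    {"slide": [-0.0025, 0.001, 0.059], "roll": 0}
  ]
}}

```text
t: 4.92
eef_pos: [562.9, 224.7, 66.5]
tcp_rot: [3.14, -0.0, 1.572]
ft_force: [0.4, 0.4, 0.0]
opening: 0.848
grip_force: 0.0
```

Request:
{"op": "step_arm", "data": {
  "increments": [
    {"slide": [0, 0, 0], "roll": 0},
    {"slide": [0, 0, 0], "roll": 0},
    {"slide": [0, 0, 0], "roll": 0},
    {"slide": [0, 0, 0], "roll": 0},
    {"slide": [0, 0, 0], "roll": 0}
  ],
  "fingers": 0.4
}}

```text
t: 5.55
eef_pos: [562.8, 224.6, 65.9]
tcp_rot: [3.141, -0.0, 1.572]
ft_force: [1.4, 0.8, 2.5]
opening: 0.589
grip_force: 30.0
```

Gripped at 30 N with opening 0.589, which is about 56 mm as expected. Lifting, then heading towards the caddy and stopping short to look.

Request:
{"op": "step_arm", "data": {
  "increments": [
    {"slide": [0, 0, -0.008], "roll": 0},
    {"slide": [0, 0, -0.025], "roll": 0},
    {"slide": [0, 0, -0.05], "roll": 0},
    {"slide": [0, 0, -0.075], "roll": 0},
    {"slide": [0, 0, -0.085], "roll": 0}
  ]
}}

```text
t: 6.18
eef_pos: [562.7, 224.7, 152.7]
tcp_rot: [3.139, -0.001, 1.572]
ft_force: [0.6, 0.3, -3.9]
opening: 0.59
grip_force: 30.0
```

Request:
{"op": "step_arm", "data": {
  "increments": [
    {"slide": [-0.015, 0, 0], "roll": 0},
    {"slide": [-0.04, -0.005, 0], "roll": 0},
    {"slide": [-0.075, -0.012, 0], "roll": 0},
    {"slide": [-0.115, -0.02, 0], "roll": 0},
    {"slide": [-0.155, -0.03, 0], "roll": 0}
  ]
}}

```text
t: 6.8
eef_pos: [531.5, 67.5, 149.6]
tcp_rot: [-3.14, 0.0, 1.572]
ft_force: [0.6, -0.7, -2.9]
opening: 0.588
grip_force: 30.0
```

Request:
{"op": "step_arm", "data": {
  "increments": [
    {"slide": [-0.04, -0.008, 0], "roll": 0},
    {"slide": [-0.08, -0.016, 0], "roll": 0},
    {"slide": [-0.115, -0.024, 0], "roll": 0},
    {"slide": [-0.145, -0.03, 0], "roll": 0},
    {"slide": [-0.16, -0.033, 0], "roll": 0}
  ]
}}

```text
t: 7.42
eef_pos: [498.7, -92.2, 149.9]
tcp_rot: [-3.14, -0.0, 1.57]
ft_force: [-0.5, -0.3, -4.1]
opening: 0.588
grip_force: 30.0
```

Request:
{"op": "step_arm", "data": {
  "increments": [
    {"slide": [-0.01, 0, 0], "roll": 0},
    {"slide": [-0.02, 0, 0], "roll": 0},
    {"slide": [-0.02, 0, 0], "roll": 0},
    {"slide": [-0.02, 0, 0], "roll": 0}
  ]
}}

```text
t: 7.92
eef_pos: [499.8, -110.1, 150.6]
tcp_rot: [-3.141, -0.0, 1.572]
ft_force: [0.0, 0.1, -4.1]
opening: 0.59
grip_force: 30.0
```

Run:
```python
from h import *
c=cam("wrist");s=state();print(s["eef_pos"].round(2),s["tcp_rot"].round(4),s["joints"].round(3),s["ft_force"].round(1),s["t"])
P=cloud(c);save(c,"w3.png")
near=np.hypot(P[...,0]-568,P[...,1]+205)<110
q=P[near&(P[...,2]>26)&(P[...,2]<34)];print(len(q))
if len(q):print(cv2.minAreaRect(q[:,:2].astype(np.float32)),np.median(q[:,2]))
```

```text
[ 499.78 -110.05  150.58] [-3.1415e+00 -2.0000e-04  1.5724e+00] [-0.346  0.414  1.906  0.     0.822 -0.348] [-0.1 -0.1 -3.1] 7.975
5333
((567.2337036132812, -207.220947265625), (163.70318603515625, 76.50861358642578), 79.81212615966797) 30.87194212150854
```

View pics/w3.png

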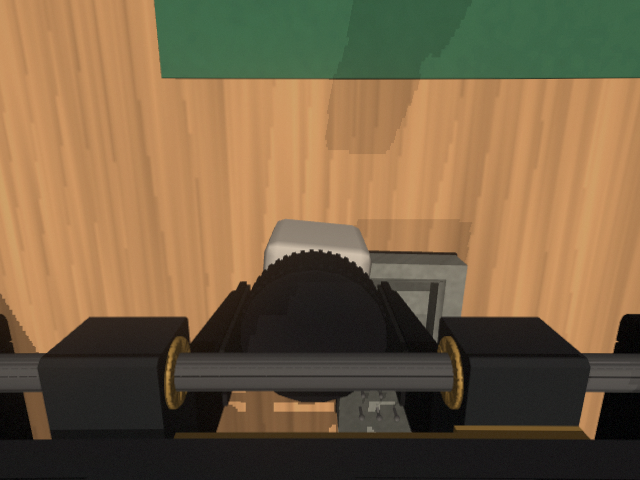

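The held jar's body shows at (318,240) in front of the caddy's well end, whose top face corners are at (373,255) and (463,258) and whose well is at (425,300). I'll fit the caddy's top edges and the jar's lower edge.

Run:
```python
from h import *
c=cam("wrist");P=cloud(c);im=c["color"].astype(int)
top=(P[...,2]>26)&(P[...,2]<34)&(np.hypot(P[...,0]-568,P[...,1]+205)<110)
# +y edge : first row per col
def fit(e,h,ax):
    q=onplane(c,e,h)
    x,y=(q[:,0],q[:,1]) if ax==0 else (q[:,1],q[:,0])
    k=np.ones(len(x),bool)
    for _ in range(4):
        f=np.polyfit(x[k],y[k],1);r=y-np.polyval(f,x);k=np.abs(r)<max(1,1.5*np.std(r[k]))
    return f,np.degrees(np.arctan(f[0])),k.sum(),r[k].std(),q
e=np.array([[u,np.where(top[:,u])[0].min()] for u in range(385,455)])
f,a,n,r,q=fit(e,30,0);print("+y edge yaw",a,n,r,"y at x=568:",np.polyval(f,568))
fy=f
e=np.array([[np.where(top[v])[0].max(),v] for v in range(265,315)])
f,a,n,r,q=fit(e,30,1);print("+x edge yaw",-a,n,r,"x at y=-172:",np.polyval(f,-172))
# jar bottom front edge
w=(im.min(2)>110)&((im.max(2)-im.min(2))<40)
w[:205]=0;w[260:]=0;w[:,:255]=0;w[:,380:]=0
e=np.array([[u,np.where(w[:,u])[0].min()] for u in range(285,352) if w[:,u].any()])
f,a,n,r,q=fit(e,86.5,0);print("jar edge yaw",a,n,r,q[len(q)//2])
# well inner: dark edge / depth
fl=(P[...,2]<14)&(P[...,2]>2)&(np.abs(P[...,0]-569)<30)&(np.abs(P[...,1]+172)<30)
q=P[fl];print("floor",len(q),np.percentile(q,[2,98],axis=0).round(1).tolist() if len(q) else 0)
t=cam("top");Pt=cloud(t)
q=Pt[(Pt[...,2]<14)&(np.abs(Pt[...,0]-569)<24)&(np.abs(Pt[...,1]+172)<24)];print("topfloor",len(q),q.mean(0))
q=Pt[(Pt[...,2]>24)&(Pt[...,2]<36)&(np.hypot(Pt[...,0]-568,Pt[...,1]+205)<110)];print(cv2.minAreaRect(q[:,:2].astype(np.float32)))
```

```text
+y edge yaw -1.096886264861006 70 0.3352526798724523 y at x=568: -130.53891658678353
+x edge yaw -1.2991895526740316 50 0.21569240571399953 x at y=-172: 612.1100069059207
jar edge yaw -5.875041141736821 65 0.35203836866231336 [501.77512671 -87.7253466   86.5       ]
floor 1147 [[551.1, -191.7, 5.5], [594.1, -154.9, 12.9]]
topfloor 0 [nan nan nan]
((567.1905517578125, -261.5632629394531), (94.47940826416016, 42.411991119384766), 5.434657096862793)<stdin>:26: RuntimeWarning: Mean of empty slice.
  ret = um.true_divide(
```

Request:
{"op": "step_arm", "data": {
  "increments": [
    {"slide": [-0.01, 0.011, 0], "roll": -0.02},
    {"slide": [-0.03, 0.033, 0], "roll": -0.05},
    {"slide": [-0.05, 0.055, 0], "roll": -0.075},
    {"slide": [-0.0624, 0.0675, 0], "roll": -0.075},
    {"slide": [-0.0624, 0.0675, 0], "roll": -0.075}
  ]
}}

```text
t: 8.7
eef_pos: [568.2, -173.9, 150.2]
tcp_rot: [3.141, 0.0, 1.647]
ft_force: [0.2, 0.1, -3.9]
opening: 0.591
grip_force: 30.0
```

Request:
{"op": "step_arm", "data": {
  "increments": [
    {"slide": [0, 0, 0.01], "roll": 0},
    {"slide": [0, 0, 0.03], "roll": 0},
    {"slide": [0, 0, 0.045], "roll": 0},
    {"slide": [0, 0, 0.05], "roll": 0},
    {"slide": [0, 0, 0.05], "roll": 0}
  ]
}}

```text
t: 9.32
eef_pos: [567.3, -172.7, 100.4]
tcp_rot: [-3.141, -0.0, 1.647]
ft_force: [-0.5, -0.3, -2.4]
opening: 0.591
grip_force: 30.0
```

Run:
```python
from h import *
c=cam("wrist");s=state();print(s["eef_pos"].round(2),s["tcp_rot"].round(4),s["ft_force"].round(1),s["t"])
P=cloud(c);im=c["color"]
save(c,"w4.png",(160,160,480,400),2.4)
```

```text
[ 567.44 -172.86  100.88] [3.1412e+00 1.0000e-04 1.6469e+00] [-0.7 -0.9 -2.8] 9.375
```

View pics/w4.png

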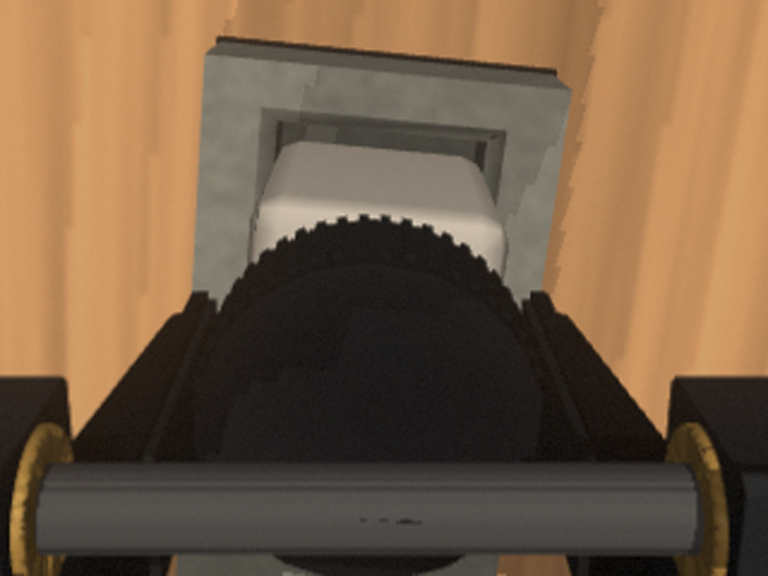

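The jar body (crop 380,170) sits squarely over the well opening (crop 382,130) with its sides parallel. Lowering gently and watching the force.

Request:
{"op": "step_arm", "data": {
  "increments": [
    {"slide": [0, 0, 0.004], "roll": 0},
    {"slide": [0, 0, 0.008], "roll": 0},
    {"slide": [0, 0, 0.011], "roll": 0},
    {"slide": [0, 0, 0.014], "roll": 0}
  ]
}}

```text
t: 9.88
eef_pos: [567.3, -172.9, 86.4]
tcp_rot: [3.142, -0.0, 1.647]
ft_force: [-0.5, -0.7, -4.1]
opening: 0.585
grip_force: 30.0
```

Request:
{"op": "step_arm", "data": {
  "increments": [
    {"slide": [0, 0, 0.004], "roll": 0},
    {"slide": [0, 0, 0.008], "roll": 0},
    {"slide": [0, 0, 0.011], "roll": 0},
    {"slide": [0, 0, 0.014], "roll": 0}
  ]
}}

```text
t: 10.38
eef_pos: [567.3, -172.9, 72.4]
tcp_rot: [3.142, -0.0, 1.647]
ft_force: [0.8, 0.2, -3.7]
opening: 0.586
grip_force: 30.0
```

Request:
{"op": "step_arm", "data": {
  "increments": [
    {"slide": [0, 0, 0.001], "roll": 0},
    {"slide": [0, 0, 0.002], "roll": 0},
    {"slide": [0, 0, 0.002], "roll": 0}
  ]
}}

```text
t: 10.75
eef_pos: [567.3, -172.9, 70.6]
tcp_rot: [3.142, -0.0, 1.647]
ft_force: [0.3, 0.3, -3.5]
opening: 0.591
grip_force: 30.0
```

Request:
{"op": "step_arm", "data": {
  "increments": [
    {"slide": [0, 0, 0.0005], "roll": 0},
    {"slide": [0, 0, 0.001], "roll": 0},
    {"slide": [0, 0, 0.001], "roll": 0}
  ]
}}

```text
t: 11.12
eef_pos: [567.5, -172.9, 69.9]
tcp_rot: [3.141, 0.0, 1.647]
ft_force: [1.2, 0.1, 0.9]
opening: 0.589
grip_force: 30.0
```

Request:
{"op": "step_arm", "data": {
  "increments": [
    {"slide": [0, 0, 0.0005], "roll": 0},
    {"slide": [0, 0, 0.0005], "roll": 0}
  ]
}}

```text
t: 11.38
eef_pos: [567.7, -173.0, 69.8]
tcp_rot: [3.141, 0.0, 1.647]
ft_force: [0.2, 1.2, 4.8]
opening: 0.587
grip_force: 30.0
```

Seated: the force rose to about 5 N down and the TCP is at 70 as predicted. Starting the unscrew.

Request:
{"op": "step_arm", "data": {
  "increments": [
    {"slide": [0, 0, 0], "roll": -0.04},
    {"slide": [0, 0, 0], "roll": -0.09},
    {"slide": [0, 0, 0], "roll": -0.14},
    {"slide": [0, 0, -0.0002], "roll": -0.19},
    {"slide": [0, 0, -0.0003], "roll": -0.24}
  ]
}}

```text
t: 12.0
eef_pos: [568.0, -173.4, 70.1]
tcp_rot: [3.14, 0.001, 1.888]
ft_force: [-0.2, -1.6, 3.8]
opening: 0.589
grip_force: 30.0
```

Run:
```python
from h import *
s=state();print(s["eef_pos"].round(2),s["tcp_rot"].round(4),s["ft_force"].round(1),s["moment"].round(2),s["joints"].round(3),s["t"])
```

```text
[ 567.97 -173.35   70.07] [3.1400e+00 1.4000e-03 1.8878e+00] [-0.2 -1.6  3.8] [-0.38  0.05 -0.33] [-0.407  0.623  1.773  0.     0.743 -0.724] 12.0
```

Request:
{"op": "step_arm", "data": {
  "increments": [
    {"slide": [0, 0, -0.0001], "roll": -0.06},
    {"slide": [0, 0, -0.0002], "roll": -0.12},
    {"slide": [0, 0, -0.0003], "roll": -0.18},
    {"slide": [0, 0, -0.0004], "roll": -0.24},
    {"slide": [0, 0, -0.0005], "roll": -0.3}
  ]
}}

```text
t: 12.62
eef_pos: [568.0, -173.4, 70.5]
tcp_rot: [3.14, 0.002, 2.188]
ft_force: [1.3, -1.4, 3.9]
opening: 0.592
grip_force: 30.0
```

Run:
```python
from h import *
s=state();print(s["eef_pos"].round(2),s["tcp_rot"].round(4),s["ft_force"].round(1),s["moment"].round(2),s["joints"].round(3),s["t"])
```

```text
[ 568.02 -173.45   70.55] [3.1405e+00 2.0000e-03 2.1882e+00] [ 1.3 -1.4  3.9] [-0.48 -0.   -0.32] [-0.408  0.623  1.773 -0.     0.744 -1.025] 12.625
```

Request:
{"op": "step_arm", "data": {
  "increments": [
    {"slide": [0, 0, -0.0001], "roll": -0.06},
    {"slide": [0, 0, -0.0002], "roll": -0.12},
    {"slide": [0, 0, -0.0003], "roll": -0.18},
    {"slide": [0, 0, -0.0004], "roll": -0.24},
    {"slide": [0, 0, -0.0005], "roll": -0.3}
  ]
}}

```text
t: 13.25
eef_pos: [568.1, -173.4, 71.1]
tcp_rot: [3.141, 0.002, 2.488]
ft_force: [1.4, -2.3, 2.8]
opening: 0.588
grip_force: 30.0
```

Run:
```python
from h import *
c=cam("wrist")
s=state();print(s["eef_pos"].round(2),s["tcp_rot"].round(4),s["ft_force"].round(1),s["moment"].round(2),s["joints"].round(3),s["t"])
```

```text
[ 568.12 -173.43   71.1 ] [3.1410e+00 2.4000e-03 2.4911e+00] [ 0.9 -2.3  3.8] [-0.47 -0.12 -0.1 ] [-0.407  0.622  1.772 -0.     0.745 -1.328] 13.3
```

Request:
{"op": "step_arm", "data": {
  "increments": [
    {"slide": [0, 0, -0.0001], "roll": -0.06},
    {"slide": [0, 0, -0.0002], "roll": -0.12},
    {"slide": [0, 0, -0.0003], "roll": -0.18},
    {"slide": [0, 0, -0.0004], "roll": -0.24},
    {"slide": [0, 0, -0.0005], "roll": -0.3}
  ]
}}

```text
t: 13.92
eef_pos: [568.0, -173.2, 72.0]
tcp_rot: [-3.142, 0.002, 2.788]
ft_force: [-0.5, 0.3, 9.5]
opening: 0.589
grip_force: 30.0
```

Request:
{"op": "step_arm", "data": {
  "increments": [
    {"slide": [0, 0, -0.0001], "roll": -0.06},
    {"slide": [0, 0, -0.0002], "roll": -0.12},
    {"slide": [0, 0, -0.0003], "roll": -0.18},
    {"slide": [0, 0, -0.0003], "roll": -0.22},
    {"slide": [0, 0, -0.0003], "roll": -0.22}
  ]
}}

```text
t: 14.55
eef_pos: [568.0, -173.1, 72.2]
tcp_rot: [-3.141, 0.002, 3.006]
ft_force: [0.1, 0.1, 8.2]
opening: 0.589
grip_force: 30.0
```

Run:
```python
from h import *
c=cam("wrist");save(c,"w5.png",(160,160,480,400),2.4)
s=state();print(s["eef_pos"].round(2),s["tcp_rot"].round(4),s["ft_force"].round(1),s["moment"].round(2),s["joints"].round(3),s["t"])
```

```text
[ 567.95 -173.11   72.18] [-3.1411e+00  2.1000e-03  3.0060e+00] [-0.4  0.9  9.2] [-0.08 -0.    0.04] [-0.407  0.62   1.772  0.     0.747 -1.842] 14.6
```

View pics/w5.png

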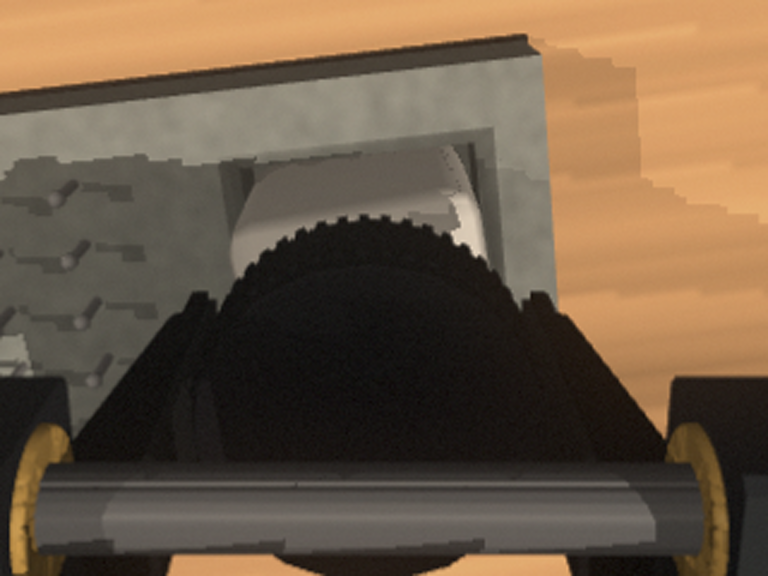

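Moment is near zero and about 9 N of liner push has appeared, so the threads have let go. The jar body (crop 360,200) is still down in the well. Raising slowly with a force check.

Request:
{"op": "step_arm", "data": {
  "increments": [
    {"slide": [0, 0, -0.001], "roll": 0},
    {"slide": [0, 0, -0.003], "roll": 0},
    {"slide": [0, 0, -0.005], "roll": 0},
    {"slide": [0, 0, -0.006], "roll": 0},
    {"slide": [0, 0, -0.006], "roll": 0}
  ]
}}

```text
t: 15.22
eef_pos: [567.2, -172.8, 77.1]
tcp_rot: [3.141, -0.0, 3.007]
ft_force: [0.0, 0.5, 0.3]
opening: 0.592
grip_force: 30.0
```

Run:
```python
from h import *
for i in range(3):
    c=cam("wrist")
    s=state();print(s["eef_pos"].round(2),s["ft_force"].round(1),s["moment"].round(2),s["t"])
```

```text
[ 567.27 -172.8    77.11] [0.2 0.2 0.1] [ 0.06 -0.1   0.03] 15.275
[ 567.26 -172.81   77.1 ] [ 1.  -0.  -0.4] [ 0.11 -0.11  0.03] 15.325
[ 567.26 -172.84   77.12] [ 0.2 -0.1 -0.2] [-0.   -0.08  0.02] 15.375
```

The load is about −0.2 N, so only the cap is held and the jar stayed behind. Raising to about 20 mm above the rim.

Request:
{"op": "step_arm", "data": {
  "increments": [
    {"slide": [0, 0, -0.005], "roll": 0},
    {"slide": [0, 0, -0.013], "roll": 0},
    {"slide": [0, 0, -0.021], "roll": 0},
    {"slide": [0, 0, -0.027], "roll": 0},
    {"slide": [0, 0, -0.03], "roll": 0}
  ]
}}

```text
t: 16.0
eef_pos: [567.4, -172.9, 107.8]
tcp_rot: [-3.142, 0.001, 3.007]
ft_force: [0.5, 0.2, -0.5]
opening: 0.593
grip_force: 30.0
```

Request:
{"op": "step_arm", "data": {
  "increments": [
    {"slide": [0, 0, 0], "roll": 0},
    {"slide": [0, 0, 0], "roll": 0},
    {"slide": [0, 0, 0], "roll": 0}
  ]
}}

```text
t: 16.38
eef_pos: [567.2, -172.8, 107.0]
tcp_rot: [3.141, -0.0, 3.007]
ft_force: [0.5, 1.0, 0.1]
opening: 0.59
grip_force: 30.0
```

Run:
```python
from h import *
s=state();print(s["eef_pos"].round(2),s["tcp_rot"].round(4),s["ft_force"].round(1),s["grip_force"],s["t"])
a=cam("wrist");P=cloud(a);q=P[(np.hypot(P[...,0]-567,P[...,1]+173)<24)&(P[...,2]>120)&(P[...,2]<150)];print("cap top",len(q),np.median(q[:,2]) if len(q) else 0)
b=P[(np.hypot(P[...,0]-567,P[...,1]+173)<36)&(P[...,2]>57)&(P[...,2]<72)];print("shoulder",len(b),np.percentile(b[:,2],[20,50,80]) if len(b) else 0)
c=cam("scene")
x=c["color"][170:290,180:330][:,:,::-1];y=a["color"][:,:,::-1]
cv2.imwrite("pics/fin.png",np.hstack([cv2.resize(x,(400,320),interpolation=cv2.INTER_CUBIC),cv2.resize(y,(400,320))]))
```

```text
[ 567.18 -172.83  106.95] [ 3.1414e+00 -4.0000e-04  3.0067e+00] [0.5 1.  0.1] 29.999983236193657 16.375
cap top 7605 139.25188822980624
shoulder 2054 [61.43130613 63.79520843 65.30967675]
```

View pics/fin.png

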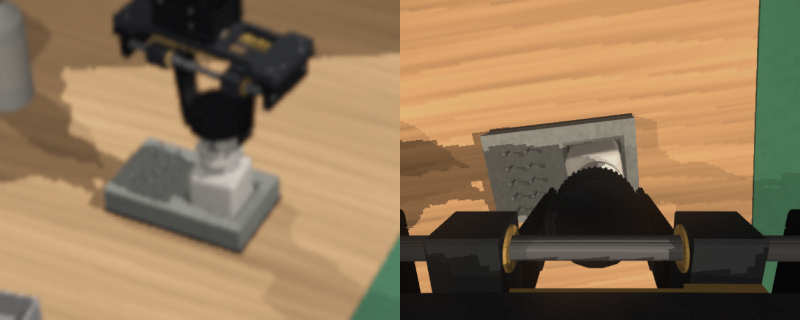

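The jar stands in the well (left panel 222,185) with its neck bare and the cap held above it. The cap top at about 138 mm puts its underside 20 mm above the rim at 94 mm, and the shoulder at about 64 mm means the jar is fully seated. Handing in.

```bash
python3 -c "
from cell import env
print(env.job_done())"
```

```text
the job is handed in; nothing more can be done
None
```

The jar is fully down in the caddy well, and its cap is unscrewed and held level about 20 mm above the mouth; I handed the job in at about 16.5 s on the robot's clock, and no verdict came back.

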